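Unload the steriliser tray and hold the carton over the tape reader

TASK

Unload the steriliser's tray: first stand the two capped vials upright in the open grey tote and let go of them. Then take the foil-wrapped carton, carry it over the things in between to the tape reader, and finish still holding it there in the gripper, level and still, centred between the four corner posts with its long side along the long side of the glass and its underside about 15 mm above the glass. The carton must never touch the reader, and the tube rack and other things standing about stay where they are.

Things in the scene. Friction and masses are not known exactly. Their poses are not given: they have to be found in the camera images.
- tray: low stainless tray, fixed, 250 x 220 mm, rim about 20 mm high, floor 2.5 mm thick. Origin: centre of its underside; x along its 250 mm side, y along its 220 mm side, z up. The carton lies on its -y half, long side along the tray's x (within about 0.1 rad); the two vials stand on its +y half, about 90 mm apart along the tray's x and about 95 mm from the carton's centre line
- carton: carton wrapped in crumpled white foil, 67 x 170 x 82 mm, 0.28 to 0.46 kg. Origin: centre of its underside; x across its 67 mm width (grasp it here, across its middle), y along its 170 mm length, z up
- vial_a: white capped sample vial, an upright cylinder 22 mm in diameter, 52 mm high, with a black cap. Origin: centre of its underside; z up
- vial_b: brown capped sample vial, an upright cylinder 22 mm in diameter, 52 mm high, with a black cap. Origin: centre of its underside; z up
- tote: open grey plastic tote, fixed, outside 160 x 140 x 40 mm, walls and floor 4 mm thick (inner floor 4 mm above its origin). Origin: centre of its underside; x along its 160 mm side, y along its 140 mm side
- reader: fixed tape reader: low grey housing 140 x 240 mm, top 45 mm above the worktop, dark glass 90 x 190 mm flush in its top; four steel posts, 8 mm thick, stand 15 mm above the glass at 58 mm (x) and 107 mm (y) either side of its centre. Origin: centre of its underside; x across its width, y along its 240 mm length and the glass, z up. The carton may point either way along it
- reader_glass (a point): centre of the reader's glass, on its upper surface; axes as the reader
- rack: orange tube rack with tubes, loose bystander, 62 x 200 mm, 114 mm high to the tops of the tubes, standing between tray and reader. Origin: centre of its underside; y along its length
- beaker: small glass beaker, loose bystander, 56 mm in diameter, 61 mm high. Origin: centre of its underside
- bead_jar: glass jar with beads under a foil hood, loose bystander, 70 mm in diameter, 93 mm high. Origin: centre of its underside
- clock: bench timer lying on its back, loose bystander, 68 x 66 x 21 mm. Origin: centre of its underside

How it is judged:
By the outcome, as a careful person would: the job done as asked, in the order asked, and still so for the second after the job is handed in, while the arm keeps its last pose, push and grip.
It also fails if it takes over 72 s, if anything falls off the work surface, if the arm or the gripper's body presses on something with over 40 N, if the wrist force passes 120 N, or if a joint passes its speed limit or range.

ROBOT

A 7-joint arm with a two-finger parallel gripper is mounted at the origin on a cart in front of the work surface, level with it; the furniture and walls round the work are solid. World frame = base frame: x ahead of the robot, y to its left, z up, the work surface at z = 0. Lengths are in mm, angles in rad, forces in N, time in s.
With the tool pointing down it reaches from about 400 to 925 mm from the base axis. Payload 5.6 kg.
Tool frame: the origin (TCP) lies between the finger pads; the fingertips stand 17 mm ahead of it and the grasp point (between the pads) lies 2 mm behind it; z points along the fingers, y is the line along which they close (so a half turn about z gives the same grasp; the last joint's range is limited). The gripper opens to 85 mm and grips with 20 to 120 N. Pads are 22 mm wide; open, the fingers measure 114 mm over their backs; the gripper's body (76 mm by 85 mm) begins 54 mm behind the grasp point. The pads swing forward as they close: fully open they stand 13 mm farther back than shut.
Start: joints at [-0.043, 0.468, -0.012, 1.603, 0.006, 1.071, -0.056], TCP at [650.006, -0.042, 248.29] pointing down, gripper open.
Joint ranges: [-2.53, 2.53], [-0.31, 2.02], [-1.57, 1.55], [0.28, 2.44], [-1.29, 4.43], [0.15, 1.84], [-2.92, 2.92]. Speed limits (rad/s): [2.57, 2.57, 3.14, 3.14, 3.14, 3.14, 3.14].

INTERFACE

Orientations are given as a unit quaternion [w, x, y, z].
In Python, from cell import ctrl gives the robot as it stands.
- The arm moves only by the shell command python3 -m inch 'ROWS' [FORCE]. ROWS is JSON, a list of rows, each a list of 7 numbers: the shift along the tool's x, y, z in cm, then the turn, a rotation vector about the tool's x, y, z in rad, then the opening, from 0 (shut) to 1 (fully open). A call has 1 to 12 rows; each row is the pose to reach, as a shift and turn from the pose commanded when the call began, along the tool's axes at that moment; what a row does not reach only later rows make up. A row lasts 1/12 s, in which the tool goes at most 41.7 mm and 7.16 degrees, less where a joint would pass 70% of its speed; a pose out of reach is approached as far as the arm can. A call with a gripper value outside its range is refused whole. The fingers move at their own pace and stop on an object; FORCE is the grip in N (left out, the last holds). Time passes only in rows, so rows that repeat a pose let the fingers close. It gives the time, the measured TCP pose, the force, the opening and the grip force at its end, in the units of the state.
- ctrl.observe(): the state, without advancing time (a new reading comes with each control period).
- ctrl.grab_frame(name): name is "scene" or "side" or "wrist"; returns a dict with "image" (420x560x3 uint8, red, green, blue), "depth" (420x560 float32, mm along the optical axis (not along the pixel's ray), 0 where there is no reading), "intrinsics" (3x3 intrinsics, pixels), "R" (3x3) and "t" (3): a world point X has camera coordinates R X + t; the wrist camera has in their place "hand_eye" (4x4, takes a point from camera to tool coordinates, whose origin is the TCP and whose axes are the flange's). Camera axes: x right, y down, z forward; pixel columns grow to the right and rows downward; lengths in mm; the calibration is good to about 2 mm. A picture is of the moment at which its call begins: read the wrist's pose just before it.
- ctrl.close_job(): hands the job in; it is judged then, once.
Trained networks look in the newest picture that a camera, given by its name, has taken for a name from the list of things; names that differ only in an ending like _2 or _b are one class to them, and where a whole thing is asked for, a point or a joint stands for the part that bears it (a point fixed in the world has none). Each returns a list of dicts, best first, with "p" (0 to 1); they miss things now and then, are a little off and sometimes report something else, mostly with a low value. They report only what shows in the picture. A call takes as long as a camera call.
- ctrl.spot_in(target, camera): "point" ([x, y, z] in mm, in world coordinates, good to about 4 mm: the middle of the surface that is visible of it).
- ctrl.masks_of(target, camera): "region" (420x560 bool, what is visible of it).
- ctrl.tip_of(target, camera): "point" ([x, y, z] in mm, in world coordinates, good to about 4 mm: a listed point, or the origin of a listed thing).
The state is a dict: "t": time; "joints": joint angles; "joint_vel": joint speeds; "joint_efforts": joint torques, N m; "ee_pos": TCP position; "ee_rot": TCP orientation; "contact_force": force on the tool from outside, world axes, zero at the start; "wrist_torque": the same for the moment, N m; "grip_width": finger opening in mm; "grasp_force": force on a finger pad.
Only numpy, scipy, OpenCV 4.12 (cv2) and the standard library are available. Lean on these libraries where they do the work, as an engineer would, in place of code of your own. Each camera call takes 0.05 s, during which the arm holds its last target. There are 200 camera calls.

## Working session

There is one attempt and no reset: what is moved stays moved. The work goes in short steps, Python scripts to look and compute and a shell command to move; the robot and the scene stay as the last step left them, time stands still between calls to the robot, and variables do not carry over. Pictures are saved under pics/ and viewed, at most 10 in all, crops included, and the job is handed in when it is done.

```bash
mkdir -p pics; ls
python3 - <<'E'
from cell import ctrl
import cv2
s=ctrl.observe();print({k:(v if not hasattr(v,'tolist') else v.tolist()) for k,v in s.items()})
for c in("scene","side"):
    f=ctrl.grab_frame(c);cv2.imwrite(f'pics/{c}0.png',f['image'][:,:,::-1])
    for n in("tray","carton","vial_a","vial_b","tote","reader","reader_glass","rack","beaker","bead_jar","clock"):
        r=ctrl.tip_of(n,c)
        print(c,n,[([round(float(x)) for x in d['point']],round(d['p'],2)) for d in r[:3]])
E
```

```text
pics
{'t': 0.0, 'joints': [-0.04300536901101897, 0.46842762632799717, -0.011652575427585219, 1.6036204962624034, 0.005980836761470291, 1.0714063547858794, -0.056307229622694355], 'joint_vel': [1.9851104681538174e-05, 0.00039379348666427884, 0.00024463341057998056, 0.00026394766549459893, 0.0002945541350066777, 0.0015833929740309235, 0.0011775007408937129], 'joint_efforts': [-0.00018107697997038485, -53.23743224143982, 0.02121780999004841, -25.129927396774292, 0.011357686598785222, 0.007697728578932583, -1.10212340587168e-06], 'ee_pos': [649.4677424513856, -0.02807002311230494, 247.30687795476462], 'ee_rot': [-0.0006143864569220054, 0.7071173123545624, 0.7070956598111138, -0.0006759985410113902], 'contact_force': [-0.140827942223572, -0.4467768080488015, -0.007993253210819451], 'wrist_torque': [0.013477618363161996, 0.002991536146866103, 0.025539587135332054], 'grasp_force': 0.0, 'grip_width': 85.06968193823776}
scene tray [([528, 270, 1], 0.64)]
scene carton [([519, 222, 1], 0.58)]
scene vial_a [([526, 270, -3], 0.57)]
scene vial_b [([526, 270, -3], 0.57)]
scene tote [([629, -1, 1], 0.72)]
scene reader [([538, -269, -1], 0.78)]
scene reader_glass [([537, -268, 45], 0.83)]
scene rack [([412, 4, 1], 0.86)]
scene beaker [([765, 165, 0], 0.65)]
scene bead_jar [([762, -173, 4], 0.89), ([629, -1, 2], 0.67), ([518, 223, 2], 0.64)]
scene clock [([789, 20, 2], 0.73)]
side tray [([529, 274, 3], 0.98)]
side carton [([523, 232, -1], 0.82)]
side vial_a [([479, 326, 3], 0.65), ([577, 321, 4], 0.62)]
side vial_b [([479, 326, 3], 0.65), ([577, 321, 4], 0.62)]
side tote [([629, -1, 2], 0.62), ([537, -272, 47], 0.3)]
side reader [([538, -265, 1], 0.7)]
side reader_glass [([538, -270, 45], 0.75)]
side rack [([420, 6, 0], 0.97)]
side beaker [([763, 163, 3], 0.67)]
side bead_jar [([761, -175, 0], 0.7)]
side clock [([790, 17, 0], 0.65)]
```

View pics/scene0.png

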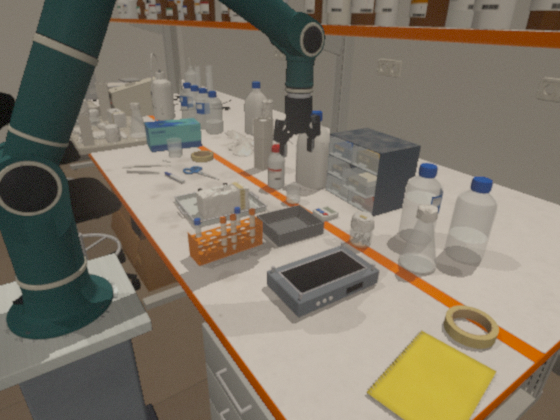

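View pics/side0.png

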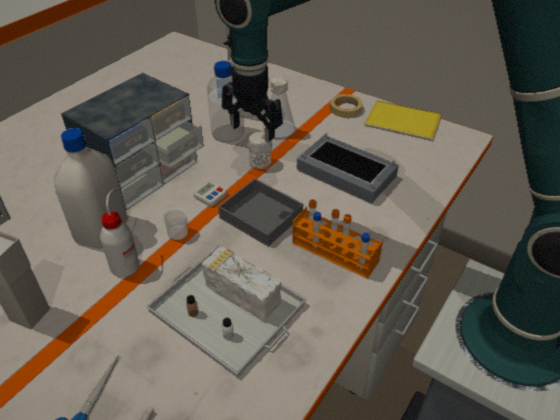

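Scene picture: tray with carton at about (220,205), rack (225,240), tote (290,225), reader (323,278). Side picture: brown vial (192,305), white vial (228,325), carton (240,280), tote (260,212), reader (347,167).

```bash
cat > h.py <<'E'
from cell import ctrl
import cv2, numpy as np
from scipy.spatial.transform import Rotation as Ro
def toolT():
    s=ctrl.observe();q=s['ee_rot'];T=np.eye(4)
    T[:3,:3]=Ro.from_quat([q[1],q[2],q[3],q[0]]).as_matrix();T[:3,3]=s['ee_pos'];return T
def cloud(c):
    """frame, world xyz per pixel (420,560,3), nan where no depth"""
    T=toolT();f=ctrl.grab_frame(c);d=f['depth'].astype(float);d[d<=0]=np.nan
    v,u=np.mgrid[:420,:560];K=f['intrinsics']
    P=np.stack([(u-K[0,2])/K[0,0]*d,(v-K[1,2])/K[1,1]*d,d],-1)
    if c=="wrist":
        M=T@f['hand_eye'];P=P@M[:3,:3].T+M[:3,3]
    else: P=(P-f['t'])@f['R']
    return f,P
def rect(p):
    (c,wh,a)=cv2.minAreaRect(p.astype(np.float32)[:,:2])
    if wh[0]<wh[1]: wh=wh[::-1];a+=90
    a=(a+90)%180-90
    return np.round(c,1),np.round(wh,1),'long side yaw',round(np.radians(a),3)
def near(P,c,r,z0,z1,m=None):
    k=(np.hypot(P[...,0]-c[0],P[...,1]-c[1])<r)&(P[...,2]>z0)&(P[...,2]<z1)
    if m is not None:k&=m
    return P[k]
E
python3 - <<'E'
from h import *
for c in("scene","side"):
    f,P=cloud(c)
    for n,h in(("carton",(76,95)),("tote",(34,46)),("reader",(40,52)),("rack",(40,125)),("tray",(14,30)),("vial_a",(15,60)),("bead_jar",(60,105)),("beaker",(30,70))):
        for r in ctrl.masks_of(n,c)[:2]:
            k=r['region']&(P[...,2]>h[0])&(P[...,2]<h[1]);p=P[k]
            if len(p)>5: print(c,n,round(r['p'],2),len(p),rect(p),'z',np.round(np.percentile(p[:,2],[5,50,95])), 'mean',np.round(p.mean(0),1))
E
```

```text
Traceback (most recent call last):
  File "h.py", line 17, in rect
    (c,wh,a)=cv2.minAreaRect(p.astype(np.float32)[:,:2])
             ~~~~~~~~~~~~~~~^^^^^^^^^^^^^^^^^^^^^^^^^^^^
cv2.error: OpenCV(4.12.0) /io/opencv/modules/imgproc/src/convhull.cpp:143: error: (-215:Assertion failed) total >= 0 && (depth == CV_32F || depth == CV_32S) in function 'convexHull'
```

```bash
sed -i 's/p.astype(np.float32)\[:,:2\]/np.ascontiguousarray(p[:,:2],np.float32)/' h.py
python3 - <<'E'
from h import *
for c in("scene","side"):
    f,P=cloud(c)
    for n,h in(("carton",(76,95)),("tote",(34,46)),("reader",(40,52)),("rack",(40,125)),("tray",(14,30)),("vial_a",(15,60)),("bead_jar",(60,105)),("beaker",(30,70))):
        for r in ctrl.masks_of(n,c)[:2]:
            k=r['region']&(P[...,2]>h[0])&(P[...,2]<h[1]);p=P[k]
            if len(p)>5: print(c,n,round(r['p'],2),len(p),rect(p),'z',np.round(np.percentile(p[:,2],[5,50,95])), 'mean',np.round(p.mean(0),1))
E
```

```text
scene carton 0.7 416 (array([517.4, 224.1]), array([166.2,  70. ]), 'long side yaw', np.float64(-0.01)) z [77. 79. 82.] mean [515.3 221.6  79.5]
scene carton 0.3 166 (array([413.3,  -2.8]), array([162. ,  41.2]), 'long side yaw', np.float64(-0.023)) z [77. 85. 94.] mean [417.3  -6.4  85.6]
scene tote 0.7 262 (array([630.6,  -1.5]), array([161.6, 143. ]), 'long side yaw', np.float64(-0.077)) z [34. 37. 40.] mean [629.   -6.7  37.1]
scene reader 0.7 3390 (array([ 535.8, -270.9]), array([239.4, 140.5]), 'long side yaw', np.float64(-0.037)) z [42. 44. 46.] mean [ 526.8 -276.3   44. ]
scene rack 0.88 1237 (array([415.5,   1.4]), array([201.1,  64.7]), 'long side yaw', np.float64(0.006)) z [ 47.  63. 111.] mean [408.8  -6.4  72.1]
scene tray 0.69 208 (array([524.4, 267.1]), array([276.3, 231.5]), 'long side yaw', np.float64(-0.09)) z [15. 17. 21.] mean [500.2 243.2  17.5]
scene bead_jar 0.76 357 (array([ 754.4, -179.5]), array([60.6, 57.7]), 'long side yaw', np.float64(1.414)) z [62. 82. 91.] mean [ 748.8 -186.4   79.6]
scene beaker 0.79 176 (array([764.8, 162.5]), array([59.9, 49.5]), 'lo
[... 1127 characters left out ...]
ay([573.8, 326.7]), array([20.6, 20.5]), 'long side yaw', np.float64(1.409)) z [18. 40. 56.] mean [572.  328.7  39.2]
side vial_a 0.7 170 (array([478.4, 328.4]), array([20.8, 18.8]), 'long side yaw', np.float64(-1.443)) z [19. 40. 55.] mean [476.4 331.3  40.3]
side bead_jar 0.91 388 (array([ 759.9, -168.9]), array([65.6, 60.6]), 'long side yaw', np.float64(-0.017)) z [62. 83. 93.] mean [ 754.8 -159.9   80.5]
side beaker 0.74 863 (array([511.7, 254.6]), array([175.1,  55.6]), 'long side yaw', np.float64(0.302)) z [32. 51. 68.] mean [500.7 252.4  50.4]
side beaker 0.72 402 (array([764.6, 166.2]), array([57.5, 53.8]), 'long side yaw', np.float64(-0.509)) z [32. 46. 60.] mean [764.8 165.4  45.8]
```

```bash
python3 -m inch '[[1,-0.4,0,0,0,0,0.6],[4,-1.6,0,0,0,0,0.6],[8,-3.2,0,0,0,0,0.6],[12,-4.8,0,0,0,0,0.6],[16,-6.4,0,0,0,0,0.6],[20,-8,0,0,0,0,0.6],[24,-9.6,0,0,0,0,0.6],[27,-10.8,0,0,0,0,0.6],[29,-11.6,0,0,0,0,0.6],[30,-12.4,0,0,0,0,0.6],[30,-12.4,0,0,0,0,0.6],[30,-12.4,0,0,0,0,0.6]]' 30
python3 - <<'E'
from h import *
f,P=cloud("wrist");print(np.round(f['hand_eye'],2).tolist())
cv2.imwrite('pics/w1.png',f['image'][:,:,::-1])
for r in ctrl.masks_of("vial_a","wrist")[:3]:
    p=P[r['region']];t=p[p[:,2]>46]
    print('v',round(r['p'],2),np.median(f['image'][r['region']],0),rect(t),np.round(t.mean(0),1),np.percentile(p[:,2],[2,50,98]).round())
for n,h in(("carton",(70,95)),("tray",(12,30))):
  for r in ctrl.masks_of(n,"wrist")[:1]:
    p=P[r['region']];p=p[(p[:,2]>h[0])&(p[:,2]<h[1])]
    print(n,round(r['p'],2),rect(p),np.percentile(p[:,2],[2,50,98]).round())
E
```

```text
t: 3.2
ee_pos: [526.0, 299.2, 248.3]
ee_rot: [0.0, 0.707, 0.707, -0.0]
contact_force: [0.5, -1.4, 0.5]
grip_width: 51.3
grasp_force: 0.0
[[-0.0, -0.96, -0.27, 68.59], [1.0, -0.0, 0.0, -1.34], [-0.0, -0.27, 0.96, -126.0], [0.0, 0.0, 0.0, 1.0]]
v 0.73 [49. 49. 46.] (array([574.4, 324.2]), array([16.9, 16.8]), 'long side yaw', np.float64(-1.558)) [574.  324.5  54.4] [nan nan nan]
v 0.64 [47. 47. 45.] (array([479.6, 326.2]), array([16.8, 15.8]), 'long side yaw', np.float64(1.504)) [479.6 326.6  54.3] [10. 54. 56.]
carton 0.76 (array([517.8, 225.9]), array([167.2,  66.5]), 'long side yaw', np.float64(-0.026)) [72. 81. 84.]
tray 0.69 (array([524.8, 271.2]), array([279.1, 224.4]), 'long side yaw', np.float64(-0.064)) [13. 20. 22.]
```

```bash
python3 -m inch '[[1.2,2.4,1,0,0,0,0.6],[2.4,4.6,4,0,0,0,0.6],[2.5,4.8,7,0,0,0,0.6],[2.5,4.8,10,0,0,0,0.6],[2.5,4.8,13,0,0,0,0.6],[2.5,4.8,16,0,0,0,0.6],[2.5,4.8,18.5,0,0,0,0.6],[2.5,4.8,20,0,0,0,0.6],[2.5,4.8,21,0,0,0,0.6],[2.5,4.8,21.4,0,0,0,0.6],[2.5,4.8,21.4,0,0,0,0.6],[2.5,4.8,21.4,0,0,0,0.6]]' 30
python3 -m inch '[[0,0,0,0,0,0,0],[0,0,0,0,0,0,0],[0,0,0,0,0,0,0],[0,0,0,0,0,0,0],[0,0,0,0,0,0,0],[0,0,0,0,0,0,0],[0,0,0,0,0,0,0],[0,0,0,0,0,0,0],[0,0,0,0,0,0,0]]' 30
```

```text
t: 4.4
ee_pos: [575.0, 325.3, 35.6]
ee_rot: [0.0, 0.707, 0.707, 0.001]
contact_force: [0.3, 0.3, 1.4]
grip_width: 51.3
grasp_force: 0.0
t: 5.15
ee_pos: [574.8, 325.5, 35.7]
ee_rot: [0.0, 0.707, 0.707, 0.001]
contact_force: [-1.4, -0.5, 5.2]
grip_width: 21.0
grasp_force: 29.3
```

```bash
python3 -m inch '[[0,0,-1,0,0,0,0],[0,0,-4,0,0,0,0],[0,0,-8,0,0,0,0],[0,0,-11,0,0,0,0],[-1,0.3,-12.6,0,0,0,0],[-4,1.2,-13,0,0,0,0],[-8,2.4,-13,0,0,0,0],[-12,3.6,-13,0,0,0,0],[-16,4.8,-13,0,0,0,0],[-20,6,-13,0,0,0,0],[-24,7.2,-13,0,0,0,0],[-27,8,-13,0,0,0,0]]'
python3 -m inch '[[-1.5,0.5,0,0,0,0,0],[-2.7,0.8,0,0,0,0,0],[-3.2,1,1,0,0,0,0],[-3.2,1,4,0,0,0,0],[-3.2,1,7,0,0,0,0],[-3.2,1,9.5,0,0,0,0],[-3.2,1,11,0,0,0,0],[-3.2,1,12,0,0,0,0],[-3.2,1,12.6,0,0,0,0],[-3.2,1,12.6,0,0,0,0],[-3.2,1,12.6,0,0,0,0],[-3.2,1,12.6,0,0,0,0]]'
```

```text
t: 6.15
ee_pos: [654.7, 50.3, 165.0]
ee_rot: [0.001, 0.708, 0.706, -0.0]
contact_force: [0.5, 0.2, -1.0]
grip_width: 21.4
grasp_force: 29.4
t: 7.15
ee_pos: [664.9, 23.3, 39.4]
ee_rot: [0.001, 0.707, 0.707, 0.001]
contact_force: [-0.3, 0.5, 0.7]
grip_width: 21.1
grasp_force: 30.1
```

```bash
python3 -m inch '[[0,0,0.1,0,0,0,0],[0,0,0.2,0,0,0,0],[0,0,0.2,0,0,0,0],[0,0,0.2,0,0,0,0]]'
python3 -m inch '[[0,0,0,0,0,0,0.3],[0,0,0,0,0,0,0.35],[0,0,0,0,0,0,0.4],[0,0,0,0,0,0,0.45],[0,0,0,0,0,0,0.45],[0,0,0,0,0,0,0.45],[0,0,-1,0,0,0,0.45],[0,0,-3,0,0,0,0.45],[0,0,-6,0,0,0,0.45],[0,0,-9,0,0,0,0.45],[0,0,-11,0,0,0,0.45],[0,0,-12,0,0,0,0.45]]'
```

```text
t: 7.48
ee_pos: [664.6, 22.9, 37.0]
ee_rot: [0.0, 0.707, 0.707, 0.001]
contact_force: [-0.8, -0.2, 3.0]
grip_width: 21.1
grasp_force: 30.3
t: 8.48
ee_pos: [665.8, 23.1, 160.7]
ee_rot: [0.002, 0.707, 0.707, 0.002]
contact_force: [0.1, -0.6, -0.1]
grip_width: 38.4
grasp_force: 0.0
```

```bash
python3 -m inch '[[1,-0.6,0,0,0,0,0.45],[4,-2.4,0,0,0,0,0.6],[7,-4.3,0,0,0,0,0.6],[10,-6.1,0,0,0,0,0.6],[13,-7.9,0,0,0,0,0.6],[16,-9.8,0,0,0,0,0.6],[19,-11.6,0,0,0,0,0.6],[22,-13.4,0,0,0,0,0.6],[25,-15.3,0,0,0,0,0.6],[28,-17.1,0,0,0,0,0.6],[30,-18.3,0,0,0,0,0.6],[30.3,-18.5,0,0,0,0,0.6]]'
python3 -m inch '[[0,0,0,0,0,0,0.6],[0,0,0,0,0,0,0.6]]'
```

```text
t: 9.48
ee_pos: [473.5, 331.4, 154.8]
ee_rot: [-0.002, 0.704, 0.71, -0.001]
contact_force: [-0.5, 0.9, 0.1]
grip_width: 51.3
grasp_force: 0.0
t: 9.65
ee_pos: [478.3, 325.2, 155.1]
ee_rot: [0.0, 0.707, 0.707, -0.001]
contact_force: [0.2, -0.5, -0.3]
grip_width: 51.1
grasp_force: 0.0
```

Run:
```python
from h import *
f,P=cloud("wrist");cv2.imwrite('pics/w2.png',f['image'][:,:,::-1])
for r in ctrl.masks_of("vial_b","wrist")[:3]:
    p=P[r['region']];t=p[(p[:,2]>46)&(p[:,2]<60)]
    if len(t)>5: print('v',round(r['p'],2),rect(t))
f,P=cloud("side")
for r in ctrl.masks_of("vial_b","side")[:3]:
    p=P[r['region']];p=p[p[:,2]>8];print('side',round(r['p'],2),rect(p),np.nanpercentile(p[:,2],[2,98]).round())
```

```text
v 0.92 (array([478.4, 326.6]), array([17.2, 16.8]), 'long side yaw', np.float64(0.744))
side 0.8 (array([477.8, 329. ]), array([18.9, 18.6]), 'long side yaw', np.float64(-1.465)) [10. 56.]
side 0.6 (array([764.6, 166.2]), array([56.5, 54.3]), 'long side yaw', np.float64(-0.22)) [10. 60.]
side 0.56 (array([662.5,  26.2]), array([22.2, 20.4]), 'long side yaw', np.float64(0.273)) [ 9. 57.]
```

Vial one stands upright (664, 24). Take the second.

```bash
python3 -m inch '[[0.1,0.1,1,0,0,0,0.6],[0.1,0.1,3.5,0,0,0,0.6],[0.1,0.1,6.5,0,0,0,0.6],[0.1,0.1,9,0,0,0,0.6],[0.1,0.1,11,0,0,0,0.6],[0.1,0.1,12,0,0,0,0.6],[0.1,0.1,12,0,0,0,0.6],[0.1,0.1,12,0,0,0,0.6]]'
python3 -m inch '[[0,0,0,0,0,0,0],[0,0,0,0,0,0,0],[0,0,0,0,0,0,0],[0,0,0,0,0,0,0],[0,0,0,0,0,0,0],[0,0,0,0,0,0,0],[0,0,0,0,0,0,0],[0,0,0,0,0,0,0]]' 30
```

```text
t: 10.52
ee_pos: [480.2, 326.7, 36.0]
ee_rot: [-0.0, 0.707, 0.707, -0.0]
contact_force: [-0.2, 0.1, 0.3]
grip_width: 50.7
grasp_force: 0.0
t: 11.18
ee_pos: [481.0, 327.6, 37.8]
ee_rot: [0.0, 0.707, 0.707, 0.001]
contact_force: [-0.9, -1.5, 6.2]
grip_width: 21.1
grasp_force: 29.4
```

```bash
python3 -m inch '[[0,0,-1,0,0,0,0],[0,0,-4,0,0,0,0],[0,0,-8,0,0,0,0],[0,0,-11,0,0,0,0],[-1,0.5,-13,0,0,0,0],[-4,2,-13.5,0,0,0,0],[-8,3.5,-13.5,0,0,0,0],[-11.5,5,-13.5,0,0,0,0],[-15,6.5,-13.5,0,0,0,0],[-18.5,8,-13.5,0,0,0,0],[-22,9.5,-13.5,0,0,0,0],[-25.5,11,-13.5,0,0,0,0]]'
python3 -m inch '[[-3.5,0.4,0,0,0,0,0],[-6.5,0.7,0,0,0,0,0],[-8.5,0.7,0,0,0,0,0],[-9.3,0.7,0,0,0,0,0],[-9.3,0.7,1,0,0,0,0],[-9.3,0.7,4,0,0,0,0],[-9.3,0.7,7,0,0,0,0],[-9.3,0.7,9.5,0,0,0,0],[-9.3,0.7,11.5,0,0,0,0],[-9.3,0.7,12.5,0,0,0,0],[-9.3,0.7,13,0,0,0,0],[-9.3,0.7,13,0,0,0,0]]'
python3 -m inch '[[0,0,0.1,0,0,0,0],[0,0,0.2,0,0,0,0],[0,0,0.2,0,0,0,0],[0,0,0.2,0,0,0,0]]'
```

```text
t: 12.18
ee_pos: [590.4, 70.2, 172.2]
ee_rot: [0.0, 0.707, 0.707, 0.0]
contact_force: [0.4, 0.1, -0.3]
grip_width: 20.8
grasp_force: 29.4
t: 13.18
ee_pos: [596.6, -19.3, 40.7]
ee_rot: [-0.001, 0.706, 0.708, -0.0]
contact_force: [-0.5, 0.0, -0.0]
grip_width: 20.9
grasp_force: 29.4
t: 13.52
ee_pos: [597.5, -21.0, 40.0]
ee_rot: [0.001, 0.707, 0.707, 0.0]
contact_force: [0.0, 0.5, -0.6]
grip_width: 21.2
grasp_force: 29.4
```

```bash
python3 -m inch '[[0,0,0.1,0,0,0,0],[0,0,0.15,0,0,0,0],[0,0,0.15,0,0,0,0]]'
python3 -m inch '[[0,0,0,0,0,0,0.3],[0,0,0,0,0,0,0.35],[0,0,0,0,0,0,0.4],[0,0,0,0,0,0,0.45],[0,0,0,0,0,0,0.45],[0,0,0,0,0,0,0.45],[0,0,-1,0,0,0,0.45],[0,0,-3,0,0,0,0.45],[0,0,-6,0,0,0,0.45],[0,0,-9,0,0,0,0.45],[0,0,-12,0,0,0,0.45],[0,0,-15,0,0,0,0.45]]'
```

```text
t: 13.77
ee_pos: [597.6, -21.1, 39.3]
ee_rot: [0.0, 0.707, 0.707, 0.0]
contact_force: [-3.4, 0.2, 9.4]
grip_width: 21.1
grasp_force: 30.4
t: 14.77
ee_pos: [596.8, -21.0, 190.0]
ee_rot: [0.0, 0.707, 0.707, 0.0]
contact_force: [0.7, -0.3, -0.5]
grip_width: 38.3
grasp_force: 0.0
```

```bash
python3 -m inch '[[1,-0.3,0,0,0,0.1,0.6],[3,-1,0,0,0,0.22,0.8],[5.5,-1.8,-1,0,0,0.34,1],[8,-2.6,-2,0,0,0.46,1],[10.5,-3.4,-3,0,0,0.58,1],[13,-4.2,-4,0,0,0.7,1],[15.5,-5,-5,0,0,0.82,1],[18,-5.8,-6,0,0,0.94,1],[20.5,-6.6,-6,0,0,1.06,1],[22.5,-7.2,-6,0,0,1.18,1],[24,-7.7,-6,0,0,1.3,1],[24.7,-7.9,-6,0,0,1.42,1]]'
python3 -m inch '[[0,0,0,0,0,0.1,1],[0,0,0,0,0,0.177,1],[0,0,0,0,0,0.177,1],[0,0,0,0,0,0.177,1]]'
cat > m.py <<'E'
from h import *
f,P=cloud("wrist");T=toolT();print('T',T.round(3).tolist())
cv2.imwrite('pics/w3.png',f['image'][:,:,::-1])
for r in ctrl.masks_of("carton","wrist")[:2]:
    p=P[r['region']];p=p[(p[:,2]>72)&(p[:,2]<95)];print(round(r['p'],2),rect(p),np.percentile(p[:,2],[2,50,98]).round())
E
python3 m.py
```

```text
t: 15.77
ee_pos: [516.6, 229.0, 248.6]
ee_rot: [-0.001, 0.997, 0.074, 0.0]
contact_force: [-0.2, 0.1, -0.2]
grip_width: 85.6
grasp_force: 0.0
t: 16.1
ee_pos: [517.9, 226.1, 248.3]
ee_rot: [-0.0, 1.0, -0.012, 0.0]
contact_force: [-0.2, 0.4, 0.1]
grip_width: 85.5
grasp_force: 0.0
T [[1.0, -0.024, 0.0, 517.967], [-0.024, -1.0, 0.0, 225.955], [0.0, -0.0, -1.0, 248.235], [0.0, 0.0, 0.0, 1.0]]
0.62 (array([518.1, 225.9]), array([168.3,  65.1]), 'long side yaw', np.float64(-0.024)) [78. 81. 84.]
```

```bash
python3 - <<'E'
from h import *
f,P=cloud("side");cv2.imwrite('pics/s2.png',f['image'][100:350,100:450,::-1].repeat(2,0).repeat(2,1))
for r in ctrl.masks_of("vial_b","side")[:4]:
    p=P[r['region']];p=p[p[:,2]>8];print('side',round(r['p'],2),rect(p),np.nanpercentile(p[:,2],[2,98]).round())
E
python3 -m inch '[[0,0,1,0,0,0,1],[0,0,3.5,0,0,0,1],[0,0,6.5,0,0,0,1],[0,0,9,0,0,0,1],[0,0,11,0,0,0,1],[0,0,12.5,0,0,0,1],[0,0,14,0,0,0,1],[0,0,15,0,0,0,1],[0,0,16,0,0,0,1],[0,0,17,0,0,0,1],[0,0,17,0,0,0,1]]'
```

```text
side 0.53 (array([662.6,  25.3]), array([21.5, 18.9]), 'long side yaw', np.float64(0.372)) [ 9. 57.]
side 0.46 (array([596. , -17.9]), array([20.8, 19.6]), 'long side yaw', np.float64(0.179)) [ 9. 57.]
t: 17.22
ee_pos: [517.0, 225.4, 75.9]
ee_rot: [0.001, 1.0, -0.013, -0.001]
contact_force: [0.1, -0.3, 0.1]
grip_width: 85.6
grasp_force: 0.0
```

View pics/s2.png

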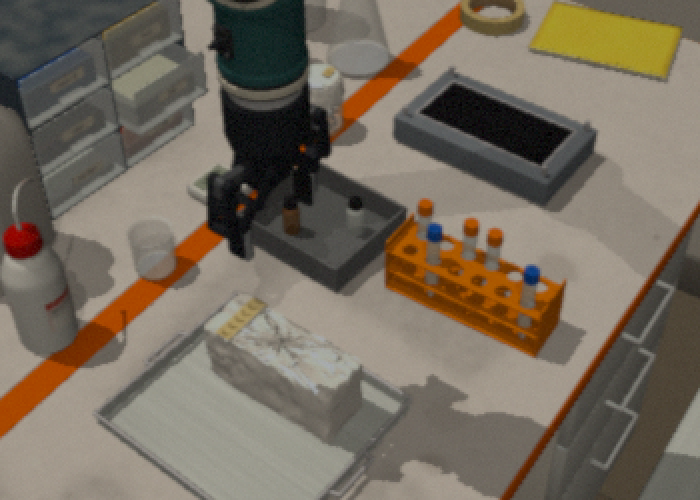

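The picture shows both vials upright in the tote, at (290,215) and (355,212), and the carton lying untouched on the tray.

```bash
python3 -m inch '[[0,0,1,0,0,0,1],[0,0,2,0,0,0,1],[0,0,2.8,0,0,0,1],[0,0,3,0,0,0,1],[0,0,3,0,0,0,1]]'
python3 -m inch '[[0,0,0,0,0,0,0.75],[0,0,0,0,0,0,0.75],[0,0,0,0,0,0,0.7],[0,0,0,0,0,0,0.6],[0,0,0,0,0,0,0.5],[0,0,0,0,0,0,0.5],[0,0,0,0,0,0,0.5],[0,0,0,0,0,0,0.5]]' 60
```

```text
t: 17.63
ee_pos: [517.5, 225.7, 46.9]
ee_rot: [0.0, 1.0, -0.013, -0.001]
contact_force: [-0.4, -0.2, -0.3]
grip_width: 85.6
grasp_force: 0.0
t: 18.3
ee_pos: [518.4, 226.2, 48.7]
ee_rot: [-0.0, 1.0, -0.013, 0.001]
contact_force: [-1.4, -1.3, 5.7]
grip_width: 63.8
grasp_force: 66.5
```

```bash
python3 -m inch '[[0,0,-0.4,0,0,0,0.5],[0,0,-1.2,0,0,0,0.5],[0,0,-2.5,0,0,0,0.5],[0,0,-4,0,0,0,0.5],[0,0,-6,0,0,0,0.5],[0,0,-8,0,0,0,0.5],[0,0,-10,0,0,0,0.5],[0,0,-12,0,0,0,0.5],[0,0,-14,0,0,0,0.5],[0,0,-15.5,0,0,0,0.5],[0,0,-16.5,0,0,0,0.5],[0,0,-17,0,0,0,0.5]]'
python3 -m inch '[[0,0,0,0,0,0,0.5],[0,0,0,0,0,0,0.5]]'
cat > m2.py <<'E'
from h import *
import sys
s=ctrl.observe();print('T',toolT().round(3).tolist(),s['contact_force'].round(1),s['wrist_torque'].round(2),s['grip_width'].round(1),s['joints'].round(2))
z=float(sys.argv[1]) # expected top height
for c in("side","scene"):
    f,P=cloud(c);cv2.imwrite(f'pics/{c}_{sys.argv[2]}.png',f['image'][:,:,::-1])
    for r in ctrl.masks_of("carton",c)[:2]:
        p=P[r['region']];p=p[~np.isnan(p[:,0])]
        t=p[(p[:,2]>z-7)&(p[:,2]<z+9)]
        if len(t)<20: continue
        A=np.c_[t[:,:2]-t[:,:2].mean(0),np.ones(len(t))];k,*_=np.linalg.lstsq(A,t[:,2],rcond=None)
        print(c,round(r['p'],2),len(t),rect(t),'slopes',k.round(3),'z pct all',np.percentile(p[:,2],[1,5,50,95,99]).round(1))
E
python3 m2.py 254 lift
```

```text
t: 19.3
ee_pos: [518.5, 226.1, 219.9]
ee_rot: [-0.001, 1.0, -0.013, 0.001]
contact_force: [1.1, 0.1, -4.8]
grip_width: 64.1
grasp_force: 67.0
t: 19.47
ee_pos: [517.6, 225.8, 217.4]
ee_rot: [0.0, 1.0, -0.013, -0.0]
contact_force: [0.0, -0.7, -4.2]
grip_width: 64.1
grasp_force: 67.0Traceback (most recent call last):
  File "m2.py", line 3, in <module>
    s=ctrl.observe();print('T',toolT().round(3).tolist(),s['contact_force'].round(1),s['wrist_torque'].round(2),s['grip_width'].round(1),s['joints'].round(2))
                                                                                                                ^^^^^^^^^^^^^^^^^^^^^
AttributeError: 'float' object has no attribute 'round'
```

```bash
sed -i "s/,s\['grip_width'\].round(1)//; s/s\['\(joints\|contact_force\|wrist_torque\)'\].round/np.array(s['\1']).round/g" m2.py; python3 m2.py 254 lift
```

```text
T [[1.0, -0.026, -0.001, 517.586], [-0.026, -1.0, -0.0, 225.792], [-0.001, 0.0, -1.0, 217.397], [0.0, 0.0, 0.0, 1.0]] [ 0.  -0.7 -4.2] [-0.03  0.02  0.05] [-0.61  0.36  0.17  1.85 -0.07  0.94 -2.  ]
side 0.6 1127 (array([518.1, 227.5]), array([167.3,  65.1]), 'long side yaw', np.float64(-0.03)) slopes [ 4.00000e-03 -7.00000e-03  2.49014e+02] z pct all [173.  178.7 237.4 250.5 251.9]
scene 0.9 159 (array([511. , 209.9]), array([161.9,  88.4]), 'long side yaw', np.float64(-0.228)) slopes [ 6.00000e-03 -1.70000e-02  2.48421e+02] z pct all [170.  174.7 213.7 248.3 249.9]
```

Run:
```python
import cv2
a=cv2.imread('pics/side_lift.png');cv2.imwrite('pics/a.png',cv2.resize(a[130:380,100:400],None,fx=2,fy=2))
```

```text
(no output)
```

View pics/a.png

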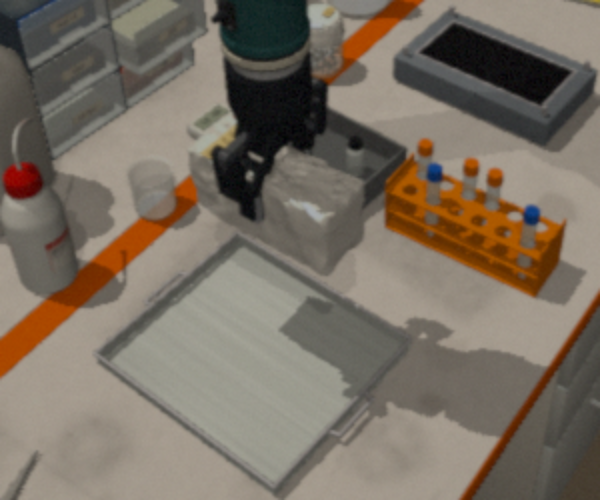

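Carton is held level across its middle at (280,180), tray empty, bystanders untouched. Refine the reader pose via the dark glass.

Run:
```python
from h import *
for c in("side","scene"):
    f,P=cloud(c);g=cv2.cvtColor(f['image'],cv2.COLOR_RGB2GRAY)
    k=(np.hypot(P[...,0]-537,P[...,1]+268)<140)&(P[...,2]>38)&(P[...,2]<52)
    d=(k&(g<45)).astype(np.uint8)
    n,l,st,_=cv2.connectedComponentsWithStats(d);i=1+st[1:,4].argmax()
    # intersect pixel rays with plane z=45
    v,u=np.nonzero(l==i);K=f['intrinsics'];R=np.array(f['R']);C=-R.T@f['t']
    dr=np.linalg.solve(K,np.c_[u,v,np.ones(len(u))].T).T@R
    q=C+dr*((45-C[2])/dr[:,2])[:,None]
    print(c,len(q),'glass',rect(q),'mean',q[:,:2].mean(0).round(1),'housing',rect(P[k]))
```

```text
side 1311 glass (array([ 537.7, -268.4]), array([185.2,  85.1]), 'long side yaw', np.float64(-0.042)) mean [ 535.1 -267.3] housing (array([ 537.5, -267.2]), array([240.2, 147.2]), 'long side yaw', np.float64(-0.038))
scene 83 glass (array([ 466.7, -288.5]), array([44.4, 40.1]), 'long side yaw', np.float64(0.414)) mean [ 467.1 -288.7] housing (array([ 537.1, -270.6]), array([242.1, 141.6]), 'long side yaw', np.float64(-0.034))
```

```bash
python3 -m inch '[[0.1,0.5,0,0,0,0,0.5],[0.2,1.8,0,0,0,0,0.5],[0.3,3.5,0,0,0,0,0.5],[0.4,5.7,0,0,0,0,0.5],[0.6,8.2,0,0,0,0,0.5],[0.8,11,0,0,0,0,0.5],[1,13.8,0,0,0,0,0.5],[1.2,16.6,0,0,0,0,0.5],[1.4,19.4,0,0,0,0,0.5],[1.6,22.2,0,0,0,0,0.5],[1.8,25,0,0,0,0,0.5],[2,27.8,0,0,0,0,0.5]]'
python3 -m inch '[[0.2,2.8,0,0,0,0,0.5],[0.3,5.6,0,0,0,0,0.5],[0.5,8.4,0,0,0,0,0.5],[0.7,11.2,0,0,0,0.005,0.5],[0.9,14,0,0,0,0.01,0.5],[1,16.4,0,0,0,0.015,0.5],[1.1,18.5,0,0,0,0.015,0.5],[1.2,20.2,0,0,0,0.015,0.5],[1.2,21.2,0,0,0,0.015,0.5],[1.2,21.6,0,0,0,0.015,0.5],[1.2,21.6,0,0,0,0.015,0.5],[1.2,21.6,0,0,0,0.015,0.5]]'
python3 m2.py 249 rd
```

```text
t: 20.77
ee_pos: [530.0, -55.3, 217.9]
ee_rot: [0.0, 1.0, -0.014, 0.0]
contact_force: [0.5, -0.5, -3.4]
grip_width: 64.3
grasp_force: 67.0
t: 21.77
ee_pos: [536.9, -267.8, 217.6]
ee_rot: [-0.0, 1.0, -0.02, -0.0]
contact_force: [-0.3, 0.7, -4.3]
grip_width: 64.0
grasp_force: 67.0
T [[0.999, -0.041, -0.0, 536.907], [-0.041, -0.999, 0.001, -267.79], [-0.0, -0.001, -1.0, 217.617], [0.0, 0.0, 0.0, 1.0]] [-0.3  0.7 -4.3] [0.01 0.02 0.02] [ 0.13  0.43  0.36  1.78 -0.18  0.97 -1.05]
side 0.65 747 (array([ 537.8, -251.9]), array([169.7,  99.3]), 'long side yaw', np.float64(-0.037)) slopes [ 3.00000e-03 -2.00000e-02  2.48387e+02] z pct all [-1.000e-01  1.749e+02  2.227e+02  2.505e+02  2.523e+02]
scene 0.57 674 (array([ 536.8, -269.1]), array([169.6,  64.8]), 'long side yaw', np.float64(-0.044)) slopes [5.00000e-03 3.40000e-02 2.47404e+02] z pct all [172.7 177.  218.6 249.  250. ]
```

```bash
python3 -m inch '[[0,0.1,0.5,0,0,0,0.5],[0,0.1,1.8,0,0,0,0.5],[0,0.1,3.5,0,0,0,0.5],[0,0.1,5.2,0,0,0,0.5],[0,0.1,6.8,0,0,0,0.5],[0,0.1,8.2,0,0,0,0.5],[0,0.1,9.3,0,0,0,0.5],[0,0.1,10,0,0,0,0.5],[0,0.1,10.3,0,0,0,0.5],[0,0.1,10.3,0,0,0,0.5],[0,0.1,10.3,0,0,0,0.5],[0,0.1,10.3,0,0,0,0.5]]'
python3 m2.py 146 low
python3 - <<'E'
import cv2,numpy as np
a=cv2.imread('pics/side_low.png')[90:240,260:440];b=cv2.imread('pics/scene_low.png')[200:350,230:410]
cv2.imwrite('pics/b.png',cv2.resize(np.hstack([a,b]),None,fx=2.2,fy=2.2))
E
```

```text
t: 22.97
ee_pos: [537.6, -270.0, 115.6]
ee_rot: [0.0, 1.0, -0.021, 0.001]
contact_force: [0.2, -0.2, -3.3]
grip_width: 64.2
grasp_force: 67.0
T [[0.999, -0.041, 0.002, 537.556], [-0.041, -0.999, -0.001, -270.008], [0.002, 0.001, -1.0, 115.597], [0.0, 0.0, 0.0, 1.0]] [ 0.2 -0.2 -3.3] [-0.02 -0.03 -0.03] [ 0.17  0.56  0.32  1.84 -0.24  0.78 -1.  ]
side 0.56 739 (array([ 538.4, -267.5]), array([169.8,  67.9]), 'long side yaw', np.float64(-0.056)) slopes [ 6.00000e-03 -3.90000e-02  1.46476e+02] z pct all [ 70.   75.2 124.5 149.3 151. ]
scene 0.63 752 (array([ 536.2, -269.4]), array([167.6,  68.8]), 'long side yaw', np.float64(-0.052)) slopes [5.00000e-03 3.10000e-02 1.45258e+02] z pct all [ 70.2  74.8 119.3 147.  148.2]
```

View pics/b.png

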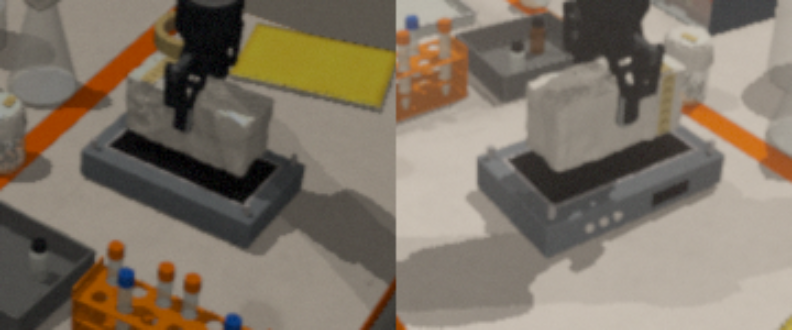

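Both views: carton hovers centred over the glass, (200,110) and (600,110), clear of the posts, vials still standing. The last 9 mm:

```bash
python3 -m inch '[[0,0,0.1,0,0,0,0.5],[0,0,0.3,0,0,0,0.5],[0,0,0.5,0,0,0,0.5],[0,0,0.7,0,0,0,0.5],[0,0,0.8,0,0,0,0.5],[0,0,0.85,0,0,0,0.5],[0,0,0.85,0,0,0,0.5],[0,0,0.85,0,0,0,0.5],[0,0,0.85,0,0,0,0.5],[0,0,0.85,0,0,0,0.5],[0,0,0.85,0,0,0,0.5],[0,0,0.85,0,0,0,0.5]]'
python3 m2.py 138 fin
python3 - <<'E'
from h import *
print(np.mean([toolT()[:3,3] for _ in range(1)],0))
z=[]
for _ in range(4): ctrl.grab_frame("wrist"); z.append(toolT()[:3,3])
print(np.mean(z,0).round(1))
f,P=cloud("side")
for n in("rack","beaker","bead_jar","clock","vial_b"):
    print(n,[([round(float(x)) for x in d['point']],round(d['p'],2)) for d in ctrl.tip_of(n,"side")[:2]])
E
```

```text
t: 24.17
ee_pos: [537.1, -269.7, 106.4]
ee_rot: [0.0, 1.0, -0.021, 0.0]
contact_force: [-0.3, 0.4, -4.6]
grip_width: 64.2
grasp_force: 67.0
T [[0.999, -0.041, 0.0, 537.057], [-0.041, -0.999, -0.0, -269.699], [0.0, 0.0, -1.0, 106.364], [0.0, 0.0, 0.0, 1.0]] [-0.3  0.4 -4.6] [-0.    0.07  0.02] [ 0.17  0.57  0.31  1.84 -0.24  0.76 -0.99]
side 0.58 722 (array([ 538.4, -268.4]), array([169. ,  70.8]), 'long side yaw', np.float64(-0.041)) slopes [ 6.00000e-03 -2.10000e-02  1.37364e+02] z pct all [  0.2  62.8 114.  140.1 142.3]
scene 0.87 696 (array([ 534.8, -271.3]), array([165.3,  66.6]), 'long side yaw', np.float64(-0.05)) slopes [3.0000e-03 2.4000e-02 1.3623e+02] z pct all [ 60.6  65.6 109.9 137.9 138.9]
[ 537.01953491 -269.71230389  106.33500929]
[ 537.  -269.7  106.3]
rack [([420, 2, -1], 0.82)]
beaker [([764, 163, 1], 0.61)]
bead_jar [([762, -174, 0], 0.67)]
clock [([784, 16, 0], 0.57)]
vial_b [([664, 18, 2], 0.7), ([761, -174, 0], 0.55)]
```

Underside ≈ 60 mm (15 mm above the glass), centred, aligned and level, with nothing disturbed.

```bash
python3 -c "
from cell import ctrl
print(ctrl.close_job())"
```

```text
the job is handed in; nothing more can be done
None
```

Job handed in after about 25 s: both vials stand released in the tote, and the carton is held still and level, centred over the reader glass with its underside about 15 mm above it by my measurements, and the bystanders stayed where they were.

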